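# Shut off the wash-solvent line in the valve box

### The job

The solvent line with the red handle has to be shut off. Push the orange cover of the valve box on the bench fully aside, as far as it goes, then push the red valve handle clockwise (seen from above) all the way shut, square across its pipe. Push only: do not grip the cover's lip or the handle, leave the blue handle and all loose things in and around the box as they are, and leave the cover open.

Things in the scene. Friction and masses are not known exactly. Their poses are not given: they have to be found in the camera images.
- valve_box: Grey metal valve box fixed to the bench, 220 x 600 mm; aluminium channel along each long edge (top z = 124 mm, inner edges at x = +-97 mm). Origin: centre of its underside, on the bench; its x axis points across the box away from the robot, y along it to the left, z up ('box frame', used below). Left half (y 0 to 300 mm) is a steel deck at z = 108 mm over which the cover slides open.
- well (a point): Centre of the floor (z = 4 mm) of the well holding the two valves, at box x 0, y -145 mm. The well is open on top once the cover is slid aside: x -105 to +105 mm, y -290 to 0 mm, walls up to the channels. Fixed to the box.
- cover (a joint): Travel (m) of the orange cover towards box +y: 0 = shut over the whole well, 0.285 = fully open at its stop. Starts 0 to 0.03. Plate 202 x 294 x 5 mm, 0.35 to 0.7 kg, captive in the channels, top face z = 115 mm; spans box y from travel - 294 mm to travel. Friction about 3 N; stays where left. It hides both handles.
- lip (a point): Middle of the top edge of the black lip on the cover: an upright strip 110 mm long (box x), 8 mm thick (box y), rising 26 mm from the cover's top face (z = 115) to z = 141 mm, at box x 0, y = travel - 245 mm. Push its right (box -y) face to open the cover; 45 mm of flat cover lies to the right of it.
- red_handle (a joint): Angle (rad) of the red lever: 0 = open, along its pipe, pointing to box -x (towards the robot); grows clockwise seen from above; 1.571 = shut at its stop, square across the pipe, pointing to box +y (left). Starts 0 to 0.3. Friction 0.35 N m (7 N at 50 mm from the stem); stays where left.
- red_stem (a point): On the upright turning axis of the red ball valve, at the lever's mid-height (z = 93 mm). Box x = 30 mm, y = -215 or -100 mm: red and blue swap places. Brass valve 34 mm wide on a copper pipe along box x; but for the stem (18 mm thick) and the levers nothing in the well is higher than z = 66 mm.
- red_tip (a point): End of the red lever, 78 mm from the stem axis, at mid-height of the lever (z = 93 mm). The lever's red sleeve is 18 mm wide, 14 mm thick (z = 86 to 100 mm) and reaches from 22 to 78 mm from the stem axis; it turns level about the upright axis.
- blue_handle (a joint): Angle of the blue lever, of another valve just like the red one in the other of the two places. Starts between 0 and 0.3 and must stay as it is.
- blue_tip (a point): End of the blue lever, 78 mm from its stem axis, z = 93 mm; same measures as the red one.
- tape_reel: Loose white plastic reel, 56 mm across, 14 mm high, lying on the well's floor between the valves. Origin: centre of its underside.
- print: Loose grey printed bracket, 36 x 30 mm, 78 mm high, standing in front of the box. Origin: centre of its underside.
- scraper: Loose scraper with black handle, 200 mm long, lying in front of the box. Origin at the middle of its underside.
- bowl: Loose steel bowl, 100 mm across, 40 mm high, to the right of the box. Origin: centre of its underside.
- wash_bottle: Loose white bottle with red cap, 64 mm across, 150 mm high, behind the box's left half. Origin: centre of its underside.
- resin_bottle: Loose amber bottle with black cap, 76 mm across, 180 mm high, to the right of the box, nearer the robot. Origin: centre of its underside.
- cutters: Loose flush cutters with blue handles, 140 mm long, lying in front of the box's left half. Origin near their middle, on the bench.

How it is judged:
By the outcome, as a careful person would: the job done as asked, in the order asked, and still so for the second after the job is handed in, with the robot touching nothing.
It also fails if it takes over 51 s, if anything falls off the work surface, if the arm or the gripper's body presses on something with over 40 N, if the wrist force passes 120 N, or if a joint passes its speed limit or range.

### The arm

A 6-joint arm with a two-finger parallel gripper is mounted at the origin on the work surface. World frame = base frame: x ahead of the robot, y to its left, z up, the work surface at z = 0. Lengths are in m, angles in rad, forces in N, time in s.
With the tool pointing down it reaches from about 0.275 to 0.975 m from the base axis. Payload 8.4 kg.
Tool frame: the origin (TCP) lies between the finger pads; the fingertips stand ahead of it and the grasp point (between the pads) lies 8 mm behind it (ctrl.finger_overhang is the z of the fingertips in the tool frame, in m); z points along the fingers, y is the line along which they close (so a half turn about z gives the same grasp; the last joint's range is limited). The gripper opens to 92 mm and grips with 3 to 60 N. Pads are 20 mm wide; open, the fingers measure 128 mm over their backs; the gripper's body (75 mm by 189 mm) begins 69 mm behind the grasp point.
Start: joints at [-1.137, 0.353, 1.633, -0, 1.155, -0.002], TCP at [0.264, -0.567, 0.226] pointing down, gripper open.
Joint ranges: [-2.63, 2.63], [-0.92, 2.1], [0.06, 2.66], [-1.3, 4.44], [0, 2.69], [-3.02, 3.02]. Speed limits (rad/s): [2.22, 2.22, 2.79, 3.14, 3.14, 3.14].

### API

Orientations are given as a 3x3 rotation matrix whose columns are the frame's x, y, z axes.
In Python, from plant import ctrl, vision, ticket, models gives the robot as it stands.
- The arm moves only by the tool carry_out, never from a script. Its argument "plan" is a list of rows, each a list of 3 entries, a list of its own where there are three numbers: the opening, from 0 (shut) to 1 (fully open), then the shift along the tool's x, y, z in cm, then the turn about the tool's z in degrees. In form: [[gripper, [tx, ty, tz], yaw], ...]. A call has 1 to 12 rows; each row is the pose to reach, as a shift and turn from the pose commanded when the call began, along the tool's axes at that moment; what a row does not reach only later rows make up. A row lasts 1/8 s, in which the tool goes at most 62.5 mm and 10.7 degrees, less where a joint would pass 70% of its speed; a pose out of reach is approached as far as the arm can. A call with a gripper value outside its range is refused whole. The fingers move at their own pace and stop on an object; "squeeze" is the grip in N (left out, the last holds). Time passes only in rows, so rows that repeat a pose let the fingers close. It gives the time, the measured TCP pose, the force, the opening and the grip force at its end, in the units of the state.
- ctrl.observe(): the state, without advancing time (a new reading comes with each control period).
- vision.get_image(name): name is "scene" or "side" or "wrist"; returns the picture (480x640x3 uint8, red, green, blue); there is no depth.
- vision.get_calibration(name): a dict with "vertical_fov" (degrees; the focal length in pixels is half the picture's height over the tangent of half this angle, whatever the lens; pixels are square), "cx", "cy" (the principal point, pixels), "rvec" (rotation vector, rad) and "tvec" (3), from world to camera coordinates, as OpenCV has them. Camera axes: x right, y down, z forward; pixel columns grow to the right and rows downward; lengths in m; the calibration is good to about 2 mm. The wrist camera is an equidistant fisheye: a pixel r from the principal point sees the ray r / f radians off the axis. A picture is of the moment at which its call begins: read the wrist's pose just before it. get_calibration takes no time and is no camera call; for the wrist camera it gives the pose at the moment of the call.
- ticket.sign_off(): hands the job in; it is judged then, once.
Trained networks look in the newest picture that a camera, given by its name, has taken for a name from the list of things; names that differ only in an ending like _2 or _b are one class to them, and where a whole thing is asked for, a point or a joint stands for the part that bears it (a point fixed in the world has none). Each returns a list of dicts, best first, with "confidence" (0 to 1); they miss things now and then, are a little off and sometimes report something else, mostly with a low value. They report only what shows in the picture. A call takes as long as a camera call.
- models.spot_in(query, camera): "xyz" ([x, y, z] in m, in the coordinates of the camera as it stood for that picture, good to about 4 mm: the middle of the surface that is visible of it).
- models.pinpoint(query, camera): "xyz" ([x, y, z] in m, in the coordinates of the camera as it stood for that picture, good to about 4 mm: a listed point, or the origin of a listed thing).
The state is a dict: "time_s": time; "joint_positions": joint angles; "dq": joint speeds; "joint_efforts": joint torques, N m; "eef_pos": TCP position; "tool_rot": TCP orientation; "wrist_force": force on the tool from outside, world axes, zero at the start; "ft_torque": the same for the moment, N m; "opening": finger opening in m; "grasp_force": force on a finger pad.
Only numpy, scipy, OpenCV 4.12 (cv2) and the standard library are available. Lean on these libraries where they do the work, as an engineer would, in place of code of your own. Each camera call takes 0.05 s, during which the arm holds its last target. There are 200 camera calls.

## Working session

There is one attempt and no reset: what is moved stays moved. The work goes in short steps, Python scripts to look and compute and a tool call to move; the robot and the scene stay as the last step left them, time stands still between calls to the robot, and variables do not carry over. Pictures are saved under pics/ and viewed, at most 10 in all, crops included, and the job is handed in when it is done.

Besides the shell and the picture viewer there is one more tool, called after ">>>" as a command line: name --argument value ..., lists and objects as JSON in quotes. carry_out: Moves the arm, as the interface text tells. Its arguments: {"type":"object","properties":{"plan":{"type":"array"},"squeeze":{"type":"number"}},"required":["plan"]}

```bash
mkdir -p pics; cat > h.py <<'E'
import numpy as np, cv2
from plant import ctrl, vision, ticket, models
def cal(n):
    c=vision.get_calibration(n); R=cv2.Rodrigues(np.array(c['rvec'],float))[0]; return c,R,np.array(c['tvec'],float).ravel()
def save(n,f):
    im=vision.get_image(n); cv2.imwrite('pics/'+f,im[:,:,::-1]); return im
def w(n,p): c,R,t=cal(n); return R.T@(np.array(p)-t)
def find(q,n,f=models.pinpoint):
    return [(np.round(w(n,d['xyz']),4).tolist(),round(d['confidence'],2)) for d in f(q,n)[:3]]
E
python3 - <<'E'
from h import *
s=ctrl.observe(); print(s['time_s'],s['eef_pos'],np.round(s['tool_rot'],3).tolist(),s['opening'],ctrl.finger_overhang)
for n in('scene','side'):
    save(n,n+'0.png')
    for q in('valve_box','lip','well'): print(n,q,find(q,n))
E
```

```text
0.0 [ 0.2636199  -0.56615225  0.22488741] [[0.907, 0.422, -0.001], [0.422, -0.907, 0.001], [-0.0, -0.001, -1.0]] 0.09192698340483864 0.011
scene valve_box [([0.5989, 0.1013, -0.0006], 0.57)]
scene lip [([0.6146, -0.1354, 0.1404], 0.59)]
scene well []
side valve_box [([0.5968, 0.0967, 0.0004], 0.8)]
side lip [([0.6131, -0.1373, 0.1401], 0.88)]
side well [([0.6147, -0.1385, 0.1378], 0.24)]
```

View pics/scene0.png

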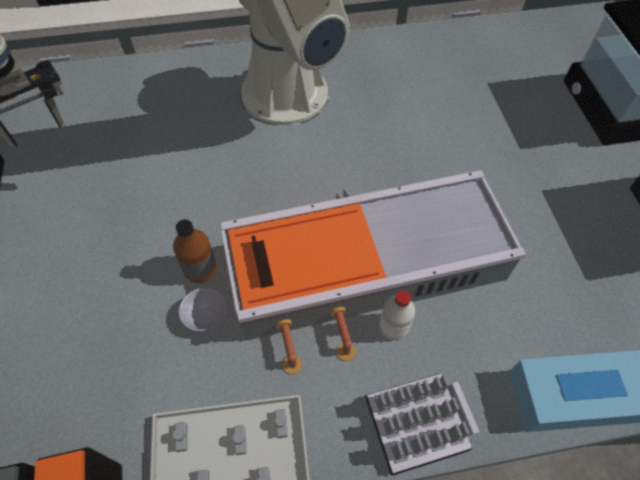

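View pics/side0.png

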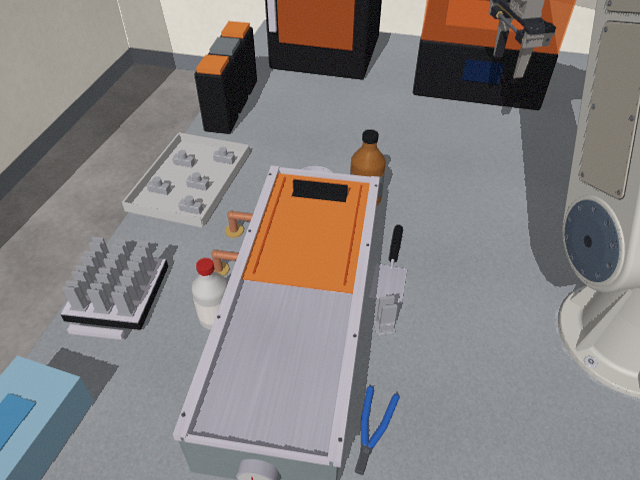

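The scene picture shows the box corners at about (222,226), (482,174), (523,252) and (240,318), with the lip at (262,262). In the side picture they are at (272,169), (380,178), (338,465) and (180,437). The resin bottle stands at the box's right, near end. Next I'll fit the box pose.

```bash
cat >> h.py <<'E'
def ray(n,uv,z):
    c,R,t=cal(n); f=240/np.tan(np.radians(c['vertical_fov'])/2)
    d=R.T@np.array([(uv[0]-c['cx'])/f,(uv[1]-c['cy'])/f,1]); o=-R.T@t
    return o+d*(z-o[2])/d[2]
def shift(target):  # world target -> tool cm from present measured pose
    s=ctrl.observe(); return np.round(100*np.array(s['tool_rot']).T@(np.array(target)-s['eef_pos']),2)
E
python3 - <<'E'
from h import *
B=[(-.11,-.3),(-.11,.3),(.11,.3),(.11,-.3)]
for n,P in(('scene',[(222,226),(482,174),(523,252),(240,318)]),('side',[(380,178),(338,465),(180,437),(272,169)])):
    W=np.array([ray(n,p,.124)[:2] for p in P]); print(n,W.round(3).tolist(),W.mean(0))
    y=(W[1]-W[0]+W[2]-W[3]); print('yaw',np.arctan2(-y[0],y[1]))
print(find('resin_bottle','side'),find('print','side'))
E
```

```text
scene [[0.511, -0.201], [0.472, 0.393], [0.684, 0.407], [0.728, -0.185]] [0.5988801  0.10351563]
yaw 0.06903624610294716
side [[0.501, -0.201], [0.466, 0.398], [0.681, 0.41], [0.726, -0.178]] [0.5935393  0.10724722]
yaw 0.06844899893140294
[([0.5358, -0.2717, 0.0021], 0.86)] [([0.4403, 0.0774, 0.0062], 0.82)]
```

>>> carry_out --plan '[[0,[4,-1.7,0],-6],[0,[9,-3.9,0],-13],[0,[14,-6,0],-20],[0,[19,-8.2,0],-27],[0,[24,-10.4,0],-34],[0,[29,-12.5,0],-41],[0,[34,-14.7,0],-48],[0,[39,-16.8,0],-56],[0,[44,-19,0],-63],[0,[48.6,-21,0],-69],[0,[48.6,-21,0],-69],[0,[48.6,-21,0],-69]]'

```text
time_s: 2.0
eef_pos: [0.6153, -0.1712, 0.2254]
tool_rot: [[-0.069, 0.998, -0.001], [0.998, 0.069, -0.0], [-0.0, -0.001, -1.0]]
wrist_force: [-0.7, -0.1, 0.9]
opening: 0.0007
grasp_force: 0.0
```

```bash
python3 - <<'E'
from h import *
s=ctrl.observe(); print(s['time_s'],s['eef_pos'],np.round(s['tool_rot'],3).tolist(),s['opening'])
save('wrist','w1.png'); print(find('lip','wrist'),find('lip','side') if vision.get_image('side') is not None else 0)
E
```

```text
2.0 [ 0.61528295 -0.17124056  0.22535847] [[-0.069, 0.998, -0.001], [0.998, 0.069, -0.0], [-0.0, -0.001, -1.0]] 0.0006555815943443794
[([0.61, -0.139, 0.1419], 0.56)] [([0.6161, -0.1381, 0.1396], 0.59)]
```

View pics/w1.png

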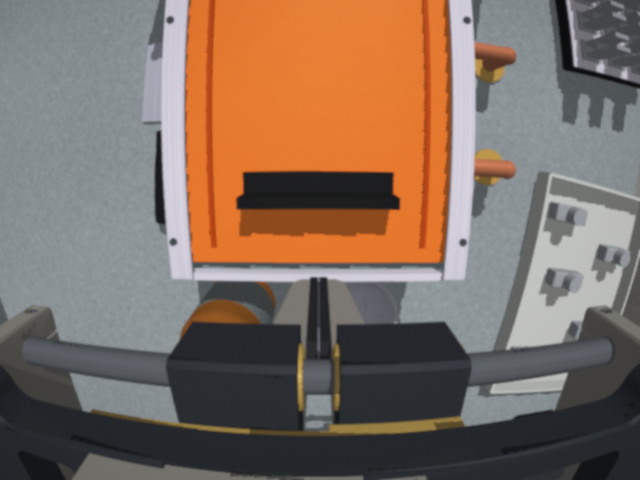

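The lip is centred ahead of the closed fingers (at (318,190), fingertips at (318,285)), square to the box. I'll descend and push.

>>> carry_out --plan '[[0,[0,0,3],0],[0,[0,0,6.5],0],[0,[0,0,8.7],0],[0,[1,0,8.7],0],[0,[2.5,0,8.7],0],[0,[5,0,8.7],0],[0,[8,0,8.7],0],[0,[11,0,8.7],0],[0,[14,0,8.7],0],[0,[17,0,8.7],0],[0,[20,0,8.7],0],[0,[23,0,8.7],0]]'

```text
time_s: 3.7
eef_pos: [0.6003, 0.0594, 0.1401]
tool_rot: [[-0.07, 0.998, 0.003], [0.998, 0.07, -0.001], [-0.001, 0.002, -1.0]]
wrist_force: [1.5, -4.5, -2.9]
opening: 0.0006
grasp_force: 2.2
```

>>> carry_out --plan '[[0,[2,0,0],0],[0,[4,0,0],0],[0,[5,0,0],0],[0,[5.8,0,0],0],[0,[6.3,0,0],0],[0,[6.6,0,0],0]]'

```text
time_s: 4.45
eef_pos: [0.5954, 0.1242, 0.1385]
tool_rot: [[-0.069, 0.998, 0.0], [0.998, 0.069, -0.0], [-0.0, 0.0, -1.0]]
wrist_force: [2.4, -3.6, 1.4]
opening: 0.0004
grasp_force: 1.6
```

>>> carry_out --plan '[[0,[0.3,0,0],0],[0,[0.5,0,0],0],[0,[0.5,0,0],0]]'

```text
time_s: 4.82
eef_pos: [0.5948, 0.1293, 0.1385]
tool_rot: [[-0.069, 0.998, -0.0], [0.998, 0.069, 0.0], [0.0, -0.0, -1.0]]
wrist_force: [1.5, -1.0, 0.5]
opening: 0.0005
grasp_force: 0.9
```

>>> carry_out --plan '[[0,[0.3,0,0],0],[0,[0.5,0,0],0],[0,[0.5,0,0],0]]'

```text
time_s: 5.2
eef_pos: [0.5948, 0.1298, 0.1385]
tool_rot: [[-0.071, 0.998, 0.0], [0.997, 0.071, -0.007], [-0.007, -0.0, -1.0]]
wrist_force: [4.2, -23.2, 3.6]
opening: 0.0005
grasp_force: 11.9
```

The cover is at its stop (force up to 23 N with no further motion). I'll back off, lift and look.

>>> carry_out --plan '[[0,[-1,0,0],0],[0,[-3,0,0],0],[0,[-6,0,-3],0],[0,[-11,0,-7],0],[0,[-16,0,-11],0],[0,[-21,0,-15],0],[0,[-25,0,-18],0],[0,[-27,0,-18],0],[0,[-27,0,-18],0]]'

```text
time_s: 6.32
eef_pos: [0.6125, -0.136, 0.3173]
tool_rot: [[-0.067, 0.998, -0.002], [0.998, 0.067, 0.001], [0.001, -0.002, -1.0]]
wrist_force: [-0.8, 0.8, -1.0]
opening: 0.0003
grasp_force: 0.0
```

```bash
python3 - <<'E'
from h import *
s=ctrl.observe(); print(s['time_s'],s['eef_pos'],s['wrist_force'])
for n in('wrist','side'):
    save(n,n+'2.png')
    for q in('red_stem','red_tip','blue_tip','lip','well'): print(n,q,find(q,n))
E
```

```text
6.325 [ 0.61252216 -0.13599549  0.31725648] [-0.81939838  0.82481475 -0.95322973]
wrist red_stem [([0.6407, -0.1078, 0.0954], 0.62)]
wrist red_tip [([0.5633, -0.0935, 0.0939], 0.68)]
wrist blue_tip [([0.5587, 0.0166, 0.0954], 0.83)]
wrist lip [([0.5997, 0.105, -0.0005], 0.75), ([0.539, -0.2698, -0.0019], 0.38)]
wrist well [([0.6075, -0.041, 0.0006], 0.95)]
side red_stem [([0.6461, -0.1116, 0.0912], 0.8)]
side red_tip [([0.5653, -0.0971, 0.0949], 0.91), ([0.4313, 0.2891, -0.0029], 0.2)]
side blue_tip [([0.5566, 0.0141, 0.0961], 0.9)]
side lip [([0.5971, 0.1394, 0.1366], 0.72)]
side well [([0.6099, -0.0447, 0.002], 0.82)]
```

View pics/wrist2.png

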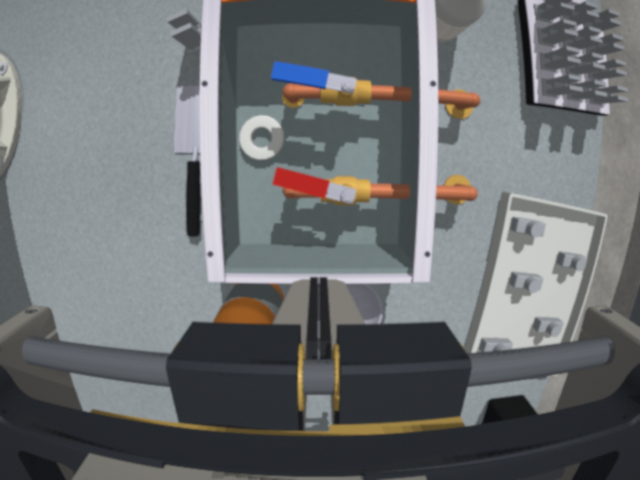

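The well is open. The red lever is at the right-hand place (tip at (276,180), stem at (345,193)) and the blue lever at the left-hand one; red angle is about 0.26. I'll compute the arc of the push.

```bash
python3 - <<'E'
from h import *
s=ctrl.observe(); R=np.array(s['tool_rot']); a=.069
bx=np.array([np.cos(a),np.sin(a)]);by=np.array([-np.sin(a),np.cos(a)]); S=np.array([.6425,-.110])
def row(th,off,z,r=.05):
    u=-np.cos(th)*bx+np.sin(th)*by; n=np.sin(th)*bx+np.cos(th)*by
    return shift([*(S+r*u-off*n),z]),round(np.degrees(th),1)
print(row(.26,.034,.2),row(.26,.034,.091))
for th in np.linspace(.26,1.6,12): print(row(th,.018,.091))
print(row(1.65,.018,.091)); print(row(1.571,.05,.091),row(1.571,.05,.25))
E
```

```text
(array([ 0.28, -2.62, 11.86]), np.float64(14.9)) (array([ 0.28, -2.62, 22.76]), np.float64(14.9))
(array([ 1.83, -2.21, 22.76]), np.float64(14.9))
(array([ 2.47, -2.23, 22.76]), np.float64(21.9))
(array([ 3.12, -2.16, 22.76]), np.float64(28.9))
(array([ 3.75, -2.02, 22.76]), np.float64(35.8))
(array([ 4.36, -1.8 , 22.76]), np.float64(42.8))
(array([ 4.94, -1.52, 22.76]), np.float64(49.8))
(array([ 5.48, -1.16, 22.76]), np.float64(56.8))
(array([ 5.97, -0.74, 22.76]), np.float64(63.8))
(array([ 6.4 , -0.26, 22.76]), np.float64(70.7))
(array([ 6.78,  0.27, 22.76]), np.float64(77.7))
(array([ 7.09,  0.83, 22.76]), np.float64(84.7))
(array([ 7.33,  1.44, 22.76]), np.float64(91.7))
(array([ 7.4 ,  1.69, 22.76]), np.float64(94.5))
(array([ 7.28, -1.91, 22.76]), np.float64(90.0)) (array([ 7.28, -1.91,  6.86]), np.float64(90.0))
```

>>> carry_out --plan '[[0,[0.3,-2.6,3],8],[0,[0.3,-2.6,8],15],[0,[0.3,-2.6,13],15],[0,[0.3,-2.6,17],15],[0,[0.3,-2.6,20.5],15],[0,[0.3,-2.6,22.7],15],[0,[0.3,-2.6,22.7],15]]'

```text
time_s: 7.8
eef_pos: [0.586, -0.1337, 0.0901]
tool_rot: [[0.191, 0.982, -0.003], [0.982, -0.191, 0.001], [0.0, -0.003, -1.0]]
wrist_force: [0.5, 0.0, 0.3]
opening: -0.0
grasp_force: 0.0
```

```bash
python3 - <<'E'
from h import *
s=ctrl.observe(); print(s['time_s'],s['eef_pos'],s['wrist_force'])
save('wrist','w3.png')
E
```

```text
7.8 [ 0.58595234 -0.13366357  0.09006394] [0.49069302 0.04311837 0.2569812 ]
```

View pics/w3.png

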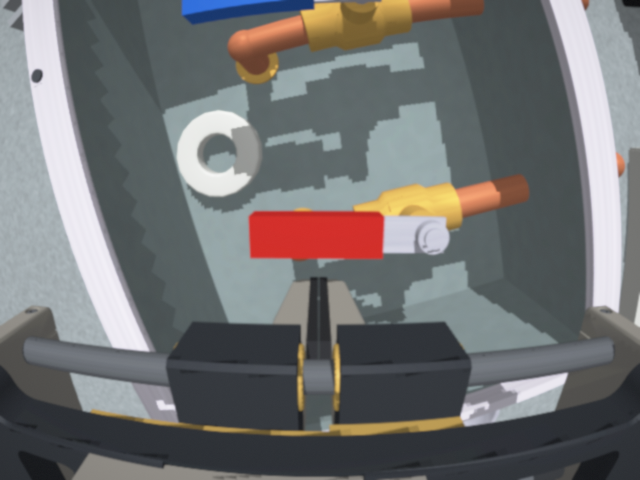

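The fingers sit just right of the red sleeve ((318,285) against the sleeve at y 210–258), parallel to it. I'll push along the arc.

>>> carry_out --plan '[[0,[0.8,0,0],0],[0,[1.6,0,0],0],[0,[2.2,-0.2,0],7],[0,[2.9,-0.3,0],14],[0,[3.5,-0.3,0],21],[0,[4.2,-0.3,0],28],[0,[4.8,-0.1,0],35],[0,[5.4,0.1,0],42],[0,[6.0,0.4,0],49],[0,[6.5,0.7,0],56],[0,[7.0,1.1,0],63],[0,[7.0,1.1,0],63]]'

```text
time_s: 9.35
eef_pos: [0.6108, -0.0674, 0.0922]
tool_rot: [[0.962, 0.274, -0.001], [0.274, -0.962, -0.001], [-0.001, 0.001, -1.0]]
wrist_force: [-3.7, -4.1, 1.2]
opening: 0.0008
grasp_force: 2.1
```

```bash
python3 - <<'E'
from h import *
s=ctrl.observe(); print(s['time_s'],s['eef_pos'],s['wrist_force'])
save('wrist','w4.png')
E
```

```text
9.35 [ 0.61078181 -0.06740776  0.09220867] [-3.67890624 -4.10382997  1.20918821]
```

View pics/w4.png

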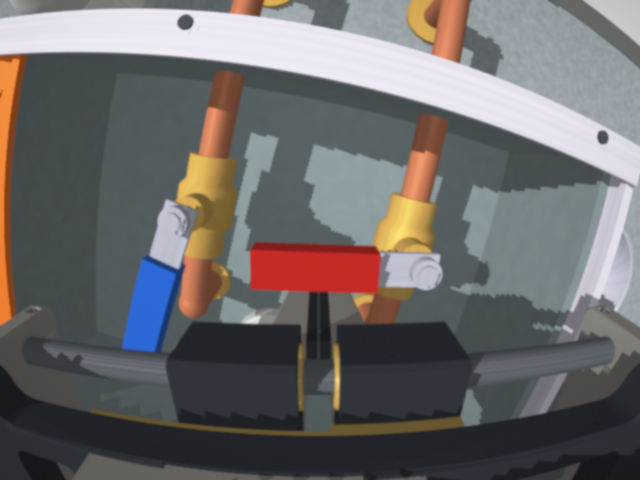

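The lever follows flush (sleeve at (315,268)), about 12° short of shut. I'll finish and feel for the stop.

>>> carry_out --plan '[[0,[0.5,-0.2,0],6],[0,[0.8,-0.2,0],9],[0,[1.1,-0.3,0],12],[0,[1.3,-0.3,0],12],[0,[1.3,-0.3,0],12]]'

```text
time_s: 10.02
eef_pos: [0.6188, -0.0617, 0.0918]
tool_rot: [[0.998, 0.07, -0.008], [0.07, -0.998, -0.002], [-0.008, 0.001, -1.0]]
wrist_force: [-15.6, -9.9, 9.4]
opening: 0.0004
grasp_force: 8.1
```

>>> carry_out --plan '[[0,[0.2,0,0],0],[0,[0.3,0,0],0],[0,[0.3,0,0],0]]'

```text
time_s: 10.4
eef_pos: [0.6191, -0.0617, 0.0917]
tool_rot: [[0.997, 0.07, -0.014], [0.07, -0.998, -0.002], [-0.014, 0.001, -1.0]]
wrist_force: [-25.9, -9.3, 18.6]
opening: 0.0006
grasp_force: 13.0
```

At the stop. I'll back straight off and lift clear.

>>> carry_out --plan '[[0,[-0.5,0,0],0],[0,[-1.5,0,0],0],[0,[-3,0,0],0],[0,[-3,0,-4],0],[0,[-3,0,-9],0],[0,[-3,0,-14],0],[0,[-3,0,-19],0],[0,[-3,0,-22],0],[0,[-3,0,-22],0]]'

```text
time_s: 11.52
eef_pos: [0.5969, -0.0626, 0.3143]
tool_rot: [[0.998, 0.069, 0.005], [0.069, -0.998, -0.0], [0.005, 0.001, -1.0]]
wrist_force: [-1.0, 0.0, -0.4]
opening: 0.0006
grasp_force: 0.0
```

```bash
python3 - <<'E'
from h import *
s=ctrl.observe(); print(s['time_s'],s['eef_pos'],s['wrist_force'])
for n in('wrist','side'):
    save(n,n+'5.png')
    for q in('red_stem','red_tip','blue_tip','lip'): print(n,q,find(q,n))
E
```

```text
11.525 [ 0.59691089 -0.06262982  0.31427501] [-0.98777832  0.0331298  -0.39786695]
wrist red_stem [([0.6404, -0.1095, 0.092], 0.66)]
wrist red_tip [([0.6336, -0.0323, 0.0861], 0.89)]
wrist blue_tip [([0.5533, 0.012, 0.089], 0.72)]
wrist lip [([0.5916, 0.1449, 0.139], 0.72)]
side red_stem [([0.6456, -0.1127, 0.0897], 0.69)]
side red_tip [([0.6352, -0.0333, 0.0941], 0.9)]
side blue_tip [([0.5559, 0.0121, 0.0949], 0.65)]
side lip [([0.5969, 0.1435, 0.1384], 0.79)]
```

View pics/wrist5.png

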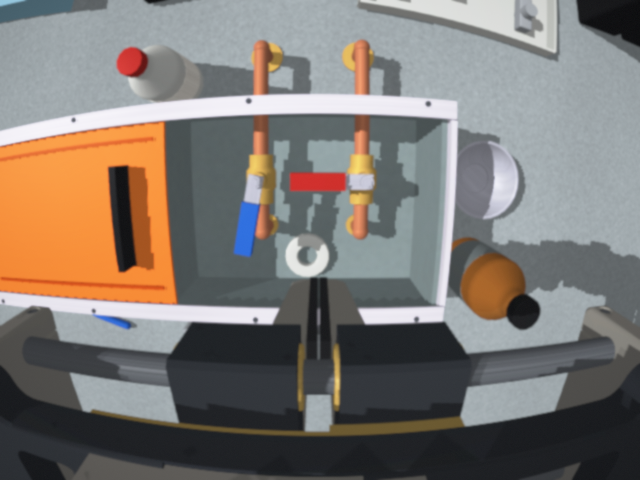

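View pics/side5.png

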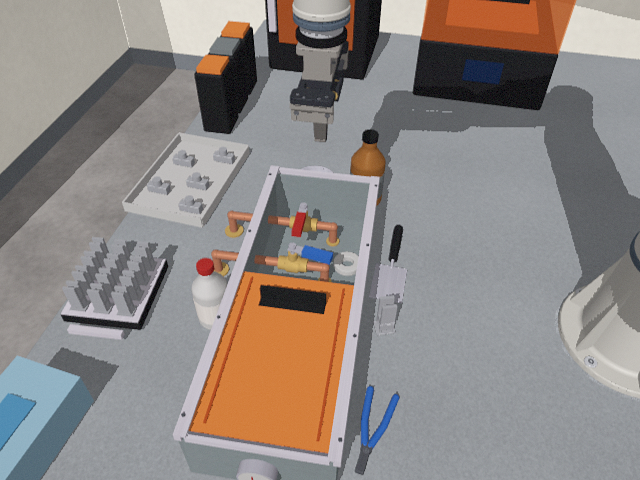

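The red lever (290–372, 182) is square across its pipe and the cover is at its end. The blue lever, the reel and the loose things are unmoved, and the tool is clear.

```bash
python3 -c "
from plant import ticket; print(ticket.sign_off())"
```

```text
the job is handed in; nothing more can be done
None
```

The cover is pushed fully open to its stop, the red handle is shut square across its pipe, the blue handle and loose things show no movement in the final pictures, and the job was handed in at about 12 s.

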